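# Pack the short remote and slide the lid across

## Robot

A 6-joint arm with a two-finger parallel gripper is mounted at the origin on the work surface. World frame = base frame: x ahead of the robot, y to its left, z up, the work surface at z = 0. Lengths are in m, angles in rad, forces in N, time in s.
With the tool pointing down it reaches from about 0.35 to 0.775 m from the base axis. Payload 7.3 kg.
Tool frame: the origin (TCP) lies at the very end of the fingers, on their centre line; the grasp point (between the pads) lies 19 mm behind it; z points along the fingers, x is the direction in which the jaws open and shut, and the axes are right-handed (so a half turn about z gives the same grasp; the last joint's range is limited). The gripper opens to 92 mm and grips with 3 to 60 N. Pads are 19 mm wide; open, the fingers measure 130 mm over their backs; the gripper's body (75 mm by 190 mm) begins 47 mm behind the grasp point.
Start: joints at [-1.365, 0.342, 1.524, -0, 1.275, -0.146], TCP at [0.181, -0.493, 0.227] pointing down, gripper open.
Joint ranges: [-2.53, 2.53], [-0.77, 2.02], [0.04, 2.7], [-1, 4.14], [0.28, 2.66], [-3.11, 3.11]. Speed limits (rad/s): [2.57, 2.57, 3.14, 3.14, 3.14, 3.14].

## Interface

Orientations are given as [roll, pitch, yaw] about the fixed x, y, z axes, in that order (R = Rz(yaw) Ry(pitch) Rx(roll)).
In Python, from cell import robot, read_camera, nets gives the robot as it stands. The module is installed in compiled form; this text tells all that it offers.
- The arm moves only by the tool carry_out, never from a script. Its arguments are lists of equal length, an entry for each row: "translation": the shift along the tool's x, y, z in m, a list of three; "turn": the turn, a rotation vector about the tool's x, y, z in rad, a list of three; "gripper": the gripper's target within -1 to 1 (shut at 1, half-way at 0, fully open at -1). A call has 1 to 10 rows; each row shifts and turns the commanded pose from where the row before left it, along the tool's axes as they then stand; what a row does not reach is not made up. A row lasts 1/10 s, in which the tool goes at most 50 mm and 8.59 degrees, less where a joint would pass 70% of its speed; a pose out of reach is approached as far as the arm can. A call with a gripper value outside its range is refused whole. The fingers move at their own pace and stop on an object; "squeeze" is the grip in N (left out, the last holds). Time passes only in rows, so rows that do not move let the fingers close. It gives the time, the measured TCP pose, the force and the opening at its end, in the units of the state.
- robot.observe(): the state, without advancing time (a new reading comes with each control period).
- read_camera(name): name is "scene" or "side" or "wrist"; returns a dict with "img" (480x640x3 uint8, red, green, blue), "fx", "fy", "cx", "cy" (pixels), "world_from_camera" (4x4, takes a point from camera to world coordinates). Camera axes: x right, y down, z forward; pixel columns grow to the right and rows downward; lengths in m; the calibration is good to about 2 mm. A picture is of the moment at which its call begins. There is no depth.
- robot.hand_in(): hands the job in, once; it reports no verdict.
Trained networks look in a picture, given as the dict that the camera call returned (one of the last four; its "shot" number tells which), for a name from the list of things; names that differ only in an ending like _2 or _b are one class to them, and where a whole thing is asked for, a point or a joint stands for the part that bears it (a point fixed in the world has none). Each returns a list of dicts, best first, with "score" (0 to 1); they miss things now and then, are a little off and sometimes report something else, mostly with a low value. They report only what shows in the picture. A call takes as long as a camera call. They do not tell look-alikes from the thing itself.
- nets.regions_of(picture, name): "region" (480x640 bool, what is visible of it) and "pixel" ([column, row] in pixels, amid what is visible of it).
- nets.tip_of(picture, name): "pixel" ([column, row] in pixels: a listed point, or the origin of a listed thing).
The state is a dict: "time": time; "qpos": joint angles; "qvel": joint speeds; "joint_efforts": joint torques, N m; "tool_pos": TCP position; "tool_rot": TCP orientation; "contact_force": force on the tool from outside, world axes, zero at the start; "torque": the same for the moment, N m; "opening": finger opening in m.
Only numpy, scipy, OpenCV 4.12 (cv2) and the standard library are available. Lean on these libraries where they do the work, as an engineer would, in place of code of your own. Each camera call takes 0.05 s, during which the arm holds its last target. There are 200 camera calls.

## Task

Pack the shorter of the two black remotes into the empty compartment of the clear acrylic box: set it down gently, lying flat with its buttons up, so that nothing stands above the rim. Then check by touch: sweep the box's clear sliding lid across the rim (it has a metal grip) until it is fully shut, and let go.

Things in the scene. Friction and masses are not known exactly. Their poses are not given: they have to be found in the camera images.
- short_mid (a point): Centre (half-way up) of the short black remote: 130 mm long (its x), 46 wide (its y), 24 thick (its z, up), 0.08 to 0.15 kg, lying on the shelf buttons up, roughly lengthwise away from the robot. Near it, in no fixed order, lie a longer black remote (205 x 48 x 24 mm) and a plain, broader black power bank (115 x 66 x 22 mm).
- media_box: Clear box fixed to the shelf, 172 (x) by 190 (y) mm; origin at the centre of its underside, z up. Rim 36 mm up, walls and floor 4 mm. Empty compartment: x -82 to 82, y -91 to 5 mm (centre y -43), 32 deep. Beyond a divider at y 7 a white battery case and a grey card reader are packed. Lid runners on the rims at x +-84, 6 wide, tops 44 mm up, run from y -95 to 200 mm.
- box_lid (a joint): Travel of the clear lid in m: 0 fully shut (end stop), growing as it opens along the box's +y; starts 0.125 to 0.150 open. About 1 N of friction; stays where left; cannot lift. Plate 160 (box x) by 190 (box y) by 4 mm, 1 mm above the rim, its top 41 mm above the shelf; shut, it is centred over the box. A thing standing above the rim blocks it.
- lid_grip (a point): Centre of the lid's grip, an upright aluminium rib 70 mm long (box x), 12 thick (box y), 24 high, from 41 to 65 mm above the shelf (this point at about 53 mm), 35 mm behind the lid's leading (-y) edge. Lid shut: at box x 0, y -60 mm. Pinch it across its thickness or push it towards the box's -y.
There are look-alikes about, which are no part of the job. What is shaped like the part that bears short_mid but blue or pink is not meant.

How it is judged:
On the way, in this order (a step that is already met when the one before it is completed fails the run):
1. the short remote lies flat in the empty compartment, below the rim and released, with the lid still open (x of short_mid in the frame of media_box between -0.05 and 0.05 m and y of short_mid in the frame of media_box between -0.085 and -0.001 m and z of short_mid in the frame of media_box below 0.023 m and angle between short_mid's own z axis and vertical below 0.17 rad and contact force between the fingers and short_remote below 0.2 N and value of joint box_lid above 0.1 m), for 0.2 s.
2. the lid has been swept across the rim and is shut (value of joint box_lid below 0.01 m), for 0.2 s.
At the end, for the whole second after the job is handed in: The short remote lies at rest in the box's formerly empty compartment, buttons up, flat within 10 degrees and wholly below the rim (its centre less than 23 mm above the shelf), released; the lid is shut to within 10 mm (x of short_mid in the frame of media_box between -0.05 and 0.05 m and y of short_mid in the frame of media_box between -0.085 and -0.001 m and z of short_mid in the frame of media_box below 0.023 m and angle between short_mid's own z axis and vertical below 0.17 rad and contact force between the fingers and short_remote below 0.2 N and value of joint box_lid below 0.01 m and linear speed of short_remote below 0.02 m/s); the robot touches nothing.
It fails at once if the short remote is dropped or thrown into the box (more than about 3 cm of free fall) rather than set down (linear speed of short_remote above 0.8 m/s and x of short_mid in the frame of media_box between -0.08 and 0.08 m and y of short_mid in the frame of media_box between -0.09 and 0.01 m and z of short_mid in the frame of media_box below 0.05 m).
It also fails if it takes over 46 s, if anything falls off the work surface, if the arm or the gripper's body presses on something with over 40 N, if the wrist force passes 120 N, or if a joint passes its speed limit or range.

## Working session

There is one attempt and no reset: what is moved stays moved. The work goes in short steps, Python scripts to look and compute and a tool call to move; the robot and the scene stay as the last step left them, time stands still between calls to the robot, and variables do not carry over. Pictures are saved under pics/ and viewed, about 8 in all and at most 12, crops included, and the job is handed in when it is done.

Besides the shell and the picture viewer there is one more tool, called after "Call:" as name(argument=value, ...) on one line, values as JSON. carry_out: Moves the arm, as the interface text tells. Its arguments: {"type":"object","properties":{"translation":{"type":"array","items":{"type":"array","items":{"type":"number"}}},"turn":{"type":"array","items":{"type":"array","items":{"type":"number"}}},"gripper":{"type":"array","items":{"type":"number"}},"squeeze":{"type":"number"}},"required":["translation","turn","gripper"]}

```bash
mkdir -p pics
cat > h.py <<'E'
import numpy as np, cv2
from cell import robot, read_camera, nets
def ray(p,uv):
    T=np.array(p["world_from_camera"]); d=T[:3,:3]@np.array([(uv[0]-p["cx"])/p["fx"],(uv[1]-p["cy"])/p["fy"],1]); return T[:3,3],d
def at(p,uv,z):
    o,d=ray(p,uv); return o+d*(z-o[2])/d[2]
def px(p,X):
    T=np.linalg.inv(np.array(p["world_from_camera"])); c=T[:3,:3]@np.array(X)+T[:3,3]
    return np.array([p["fx"]*c[0]/c[2]+p["cx"],p["fy"]*c[1]/c[2]+p["cy"]])
def save(p,n,crop=None,s=1):
    im=p["img"][...,::-1]
    if crop: im=im[crop[1]:crop[3],crop[0]:crop[2]]
    cv2.imwrite("pics/"+n,cv2.resize(im,None,fx=s,fy=s,interpolation=cv2.INTER_CUBIC))
E
python3 - <<'E'
from h import *
np.set_printoptions(precision=3,suppress=True)
s=robot.observe();print(s["time"],s["tool_pos"],s["tool_rot"],s["opening"])
Z=dict(short_mid=.012,media_box=0,lid_grip=.053)
for c in ("scene","side"):
    p=read_camera(c);save(p,c+"0.png");print(c,np.array(p["world_from_camera"])[:3,3])
    for n in Z:
        for d in nets.tip_of(p,n)[:4]: print(n,"tip",round(d["score"],2),d["pixel"],at(p,d["pixel"],Z[n]))
        for d in nets.regions_of(p,n)[:4]:
            r=cv2.minAreaRect(np.argwhere(d["region"])[:,::-1].astype(np.float32))
            b=np.array([at(p,q,.024 if n=="short_mid" else .04)[:2] for q in cv2.boxPoints(r)])
            print(n,"reg",round(d["score"],2),d["pixel"],at(p,d["pixel"],Z[n]),d["region"].sum(),np.linalg.norm(b[1]-b[0]),np.linalg.norm(b[2]-b[1]))
E
```

```text
0.0 [ 0.181 -0.492  0.226] [-3.141  0.002 -1.219] 0.09179499796495014
scene [1.235 0.147 1.119]
short_mid tip 0.93 [156.1, 252.3] [ 0.583 -0.59   0.012]
short_mid tip 0.8 [304.2, 189.2] [ 0.251 -0.357  0.012]
short_mid tip 0.56 [226.4, 257.9] [ 0.53  -0.428  0.012]
short_mid reg 0.85 [307.3, 190.2] [ 0.251 -0.349  0.012] 867 0.06508227552356606 0.14840300273228593
short_mid reg 0.79 [225.4, 257.9] [ 0.531 -0.43   0.012] 1016 0.14302451620108117 0.057734364806762715
short_mid reg 0.56 [155.6, 252.3] [ 0.583 -0.591  0.012] 936 0.051544547940888086 0.14754465737374203
media_box tip 0.91 [419.6, 335.3] [0.539 0.051 0.   ]
media_box reg 0.97 [452.5, 339.6] [0.52  0.118 0.   ] 12315 0.20718123656538423 0.35646548932835126
lid_grip tip 0.73 [464.8, 334.8] [0.533 0.139 0.053]
lid_grip reg 0.72 [490.7, 349.3] [0.545 0.196 0.053] 6382 0.16654148385641243 0.20269519347589887
side [-0.047  0.637  0.77 ]
short_mid tip 0.93 [310.3, 218.6] [ 0.53  -0.435  0.012]
short_mid tip 0.77 [406.3, 268.3] [ 0.255 -0.353  0.012]
short_mid tip 0.76 [321.2, 186.8] [ 0.579 -0.587  0.012]
short_mid reg 0.98 [318.5, 186.4] [ 0.586 -0.585  0.012] 736 0.1516093954868195 0.0867923914084472
short_mid reg 0.71 [418.6, 262.0] [ 0.239 -0.387  0.012] 498 0.06341160640201518 0.0772643277573928
short_mid reg 0.59 [147.5, 369.3] [0.547 0.128 0.012] 16330 0.4516341946807575 0.29855835134765446
short_mid reg 0.55 [310.6, 223.1] [ 0.52  -0.417  0.012] 925 0.08577183711210597 0.1471897355995872
media_box tip 0.67 [176.4, 346.7] [0.547 0.052 0.   ]
lid_grip tip 0.89 [146.7, 356.6] [0.535 0.134 0.053]
lid_grip reg 0.62 [120.8, 391.1] [0.521 0.211 0.053] 9177 0.26059836878230014 0.212908366714351
```

View pics/scene0.png

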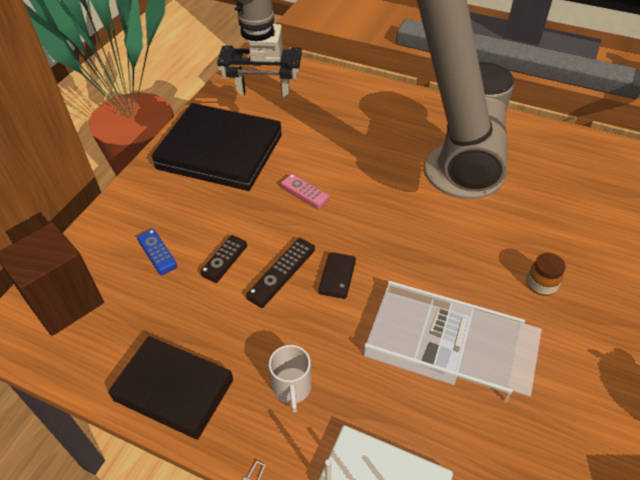

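View pics/side0.png

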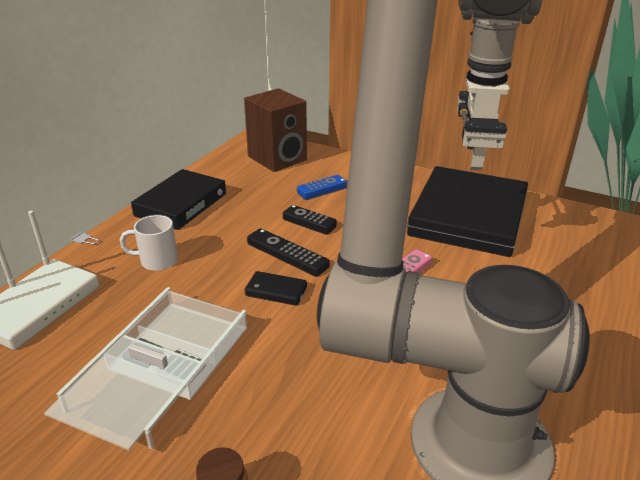

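Candidates in the scene picture: the short black remote (225,258), the long black remote (281,271), the power bank (337,275), a blue look-alike (157,252) and a pink one (304,190). I choose the short black remote at (225,258), about (0.53,-0.43) in world. Next I measure its axis and the box yaw, with one close crop.

```bash
cat >> h.py <<'E'
def pose(p,reg,z=.02):
    q=np.argwhere(reg)[:,::-1]; w=np.array([at(p,a,z)[:2] for a in q])
    r=cv2.minAreaRect((w*1000).astype(np.float32)); u,s,v=np.linalg.svd(w-w.mean(0),full_matrices=False)
    return w.mean(0),np.array(r[0])/1000,r[1],r[2],np.arctan2(v[0][1],v[0][0])
E
python3 - <<'E'
from h import *
np.set_printoptions(precision=3,suppress=True)
ims=[]
for c,e in (("scene",(225,258)),("side",(310,218))):
    p=read_camera(c)
    for d in nets.regions_of(p,"short_mid"):
        if np.hypot(*(np.array(d["pixel"])-e))<12: print(c,pose(p,d["region"]))
    for n in("media_box","lid_grip"):
      for d in nets.regions_of(p,n)[:1]: print(c,n,pose(p,d["region"],.04))
    x=(350,270,550,410) if c=="scene" else (45,280,265,450)
    a=p["img"][x[1]:x[3],x[0]:x[2]]; ims.append(cv2.resize(a,(800,int(800*a.shape[0]/a.shape[1])),interpolation=2)[:,:,::-1])
    if c=="scene": b=cv2.resize(p["img"][220:310,190:360],None,fx=2.3,fy=2.3,interpolation=2)[:,:,::-1]
ims=[cv2.resize(i,(400,300)) for i in ims]
H=np.hstack(ims); B=np.zeros((b.shape[0],800,3),np.uint8);B[:,:b.shape[1]]=b
cv2.imwrite("pics/crop1.png",np.vstack([H,B]))
E
```

```text
scene (array([ 0.539, -0.431]), array([ 0.536, -0.43 ]), (58.9390869140625, 141.48123168945312), 84.7641830444336, np.float64(-0.05782215981046621))
scene media_box (array([0.545, 0.122]), array([0.545, 0.12 ]), (199.14698791503906, 329.44219970703125), 4.028752326965332, np.float64(1.6954663397587437))
scene lid_grip (array([0.534, 0.191]), array([0.532, 0.189]), (165.1377410888672, 192.42579650878906), 3.542865514755249, np.float64(1.598846559662191))
side (array([ 0.526, -0.421]), array([ 0.527, -0.422]), (72.00569915771484, 144.99533081054688), 86.19071960449219, np.float64(2.986574159441303))
side media_box (array([0.527, 0.139]), array([0.527, 0.122]), (200.95640563964844, 331.624755859375), 3.6549057960510254, np.float64(1.5966035063109991))
```

View pics/crop1.png

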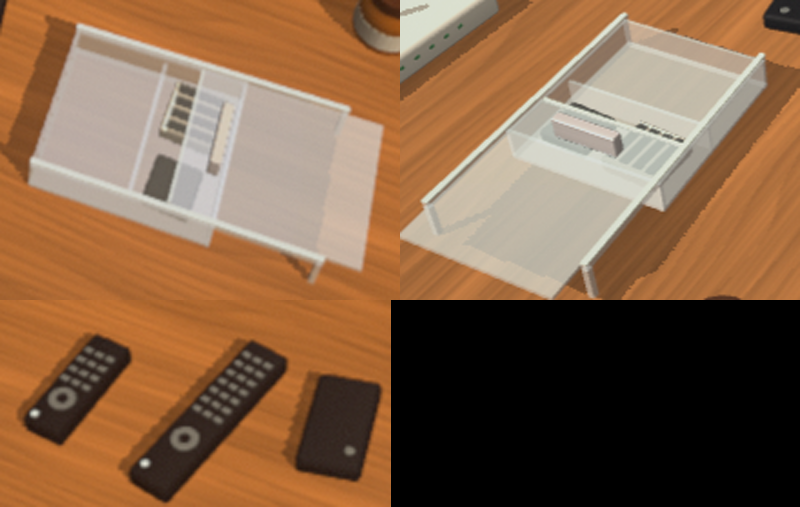

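The close crop (lower left) shows the short black remote at left with its buttons up, the longer one in the middle and the plain power bank at right. The box is at top with the lid open, and its compartment at the -y end is empty. My choice stands. I move over it for a wrist view and fit the box from the runner ends.

Call:
carry_out(translation=[[0.009,-0.05,0],[0.009,-0.05,0],[0.009,-0.05,0],[0.009,-0.05,0],[0.009,-0.05,0],[0.009,-0.05,0],[0.009,-0.05,0],[0,0,0],[0,0,0],[0,0,0]], turn=[[0,0,0],[0,0,0],[0,0,0],[0,0,0],[0,0,0],[0,0,0],[0,0,0],[0,0,0.143],[0,0,0.143],[0,0,0.143]], gripper=[-0.5,-0.5,-0.5,-0.5,-0.5,-0.5,-0.5,-0.5,-0.5,-0.5], squeeze=15)

```text
time: 2.1
tool_pos: [0.5262, -0.4319, 0.226]
tool_rot: [3.141, 0.0, -1.653]
contact_force: [-0.2, 0.5, 0.5]
opening: 0.0689
```

Run:
```python
from h import *
from scipy.optimize import least_squares
np.set_printoptions(precision=4,suppress=True)
s=robot.observe();print(s["time"],s["tool_pos"],s["tool_rot"],s["opening"])
p=read_camera("wrist");save(p,"wrist1.png");T=np.array(p["world_from_camera"]);print(T[:3,3])
for d in nets.tip_of(p,"short_mid"): print("tip",d["score"],d["pixel"],at(p,d["pixel"],.012))
for d in nets.regions_of(p,"short_mid"): print("reg",d["score"],d["pixel"],pose(p,d["region"],.024))
sc=read_camera("scene");sd=read_camera("side")
M=[(-84,-95),(-84,200),(84,-95),(84,200)]
S=[(389.5,282.6),(524.5,319.9),(366.5,345.6),(512.5,391.3)]
D=[(244.1,312.3),(146.8,430.7),(168.8,287.9),(59.9,395)]
for c,L in((sc,S),(sd,D)): print([at(c,q,.044)[:2] for q in L])
def W(t): c,s=np.cos(t[2]),np.sin(t[2]); return [np.array([t[0]+(c*x-s*y)/1e3,t[1]+(s*x+c*y)/1e3,.044]) for x,y in M]
def f(t): return np.concatenate([px(c,w)-q for c,L in((sc,S),(sd,D)) for w,q in zip(W(t),L)])
r=least_squares(f,[.54,.05,.06]);print("box",r.x);print(r.fun)
```

```text
2.1 [ 0.5262 -0.4319  0.226 ] [ 3.1408  0.0004 -1.6527] 0.06887324957016952
[ 0.6085 -0.4393  0.3829]
tip 0.9 [491.2, 130.3] [ 0.58   -0.5898  0.012 ]
tip 0.67 [327.1, 195.3] [ 0.5318 -0.4342  0.012 ]
tip 0.55 [277.3, 427.1] [ 0.2578 -0.3526  0.012 ]
reg 0.69 [491.2, 131.3] (array([ 0.5795, -0.5853]), array([ 0.5782, -0.5867]), (132.08599853515625, 46.258750915527344), 58.50248718261719, np.float64(-2.1161716006670224))
reg 0.68 [247.6, 413.8] (array([ 0.2901, -0.3297]), array([ 0.2833, -0.3463]), (101.15555572509766, 37.93611526489258), 78.79469299316406, np.float64(-1.5524526904976033))
reg 0.59 [324.2, 190.3] (array([ 0.5356, -0.4335]), array([ 0.5325, -0.4333]), (45.23936080932617, 128.73492431640625), 84.80540466308594, np.float64(3.051246293453174))
[array([ 0.4653, -0.0472]), array([0.4419, 0.2431]), array([ 0.6329, -0.0356]), array([0.6121, 0.2564])]
[array([ 0.4597, -0.0441]), array([0.4405, 0.2456]), array([ 0.6294, -0.0369]), array([0.6074, 0.2556])]
box [0.5397 0.0516 0.072 ]
[-0.4381 -1.1534  0.9579  0.1776 -0.2617 -1.2625  0.7015 -1.1815  0.1308
 -2.1084 -0.3006 -0.574  -0.3257 -0.2129 -1.5362  0.2557]
```

View pics/wrist1.png

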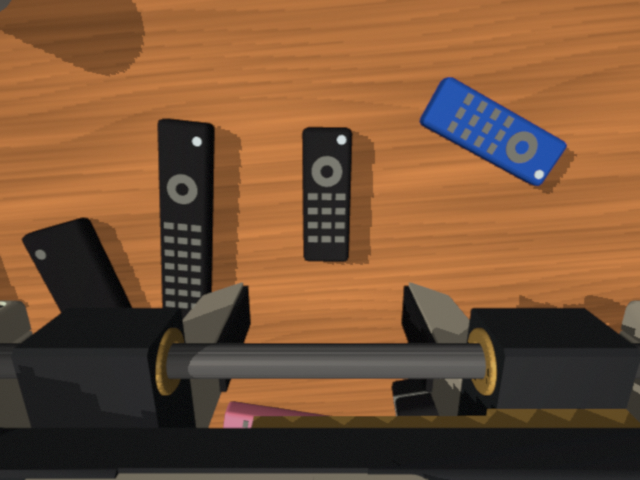

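The wrist picture shows the short black remote at (327,195) with its buttons up. The long remote is at (186,215) and the blue look-alike at (493,131), and both sides of the short remote are free. I descend and grip.

Call:
carry_out(translation=[[0.001,-0.006,0.03],[0,0,0.045],[0,0,0.045],[0,0,0.045],[0,0,0.03],[0,0,0.015],[0,0,0.008],[0,0,0],[0,0,0],[0,0,0]], turn=[[0,0,0.008],[0,0,0],[0,0,0],[0,0,0],[0,0,0],[0,0,0],[0,0,0],[0,0,0],[0,0,0],[0,0,0]], gripper=[-0.5,-0.5,-0.5,-0.5,-0.5,-0.5,-0.5,-0.5,1,1], squeeze=15)

```text
time: 3.35
tool_pos: [0.5324, -0.4347, 0.0108]
tool_rot: [-3.139, -0.002, -1.656]
contact_force: [-0.7, -0.4, -0.5]
opening: 0.0573
```

Call:
carry_out(translation=[[0,0,0],[0,0,0],[0,0,0],[0,0,0]], turn=[[0,0,0],[0,0,0],[0,0,0],[0,0,0]], gripper=[1,1,1,1])

```text
time: 3.75
tool_pos: [0.5321, -0.4342, 0.01]
tool_rot: [-3.14, -0.001, -1.656]
contact_force: [-1.3, 0.8, 6.0]
opening: 0.046
```

Call:
carry_out(translation=[[0,0,-0.02],[0,0,-0.04],[0,0,-0.04],[-0.02,0.001,-0.03],[-0.04,0.0024,0],[-0.048,0.003,0],[-0.048,0.003,0],[-0.048,0.003,0],[-0.048,0.003,0],[-0.048,0.003,0]], turn=[[0,0,0],[0,0,0],[0,0,0],[0,0,0],[0,0,0],[0,0,0],[0,0,0],[0,0,0],[0,0,0],[0,0,0]], gripper=[1,1,1,1,1,1,1,1,1,1])

```text
time: 4.75
tool_pos: [0.5384, -0.1315, 0.1387]
tool_rot: [-3.142, -0.0, -1.656]
contact_force: [0.8, -0.5, -1.0]
opening: 0.0458
```

Call:
carry_out(translation=[[-0.045,0.003,0],[-0.045,0.003,0],[-0.035,0.002,0],[-0.017,0.001,0],[0,0,0],[0,0,0],[0,0,0]], turn=[[0,0,0],[0,0,0],[0,0,0],[0,0,0],[0,0,-0.08],[0,0,-0.077],[0,0,0]], gripper=[1,1,1,1,1,1,1])

```text
time: 5.45
tool_pos: [0.5417, 0.0092, 0.1386]
tool_rot: [3.141, -0.0, -1.498]
contact_force: [0.6, -0.7, -1.2]
opening: 0.0461
```

Run:
```python
from h import *
np.set_printoptions(precision=4,suppress=True)
s=robot.observe();print(s["time"],s["tool_pos"],s["tool_rot"],s["opening"])
a=read_camera("wrist");b=read_camera("scene")
for p,n in((a,"w"),(b,"s")):
  for nm,z in(("media_box",0),("lid_grip",.053)):
    for d in nets.tip_of(p,nm)[:2]: print(n,nm,d["score"],d["pixel"],at(p,d["pixel"],z))
# overlay of the assumed compartment opening at rim height, runner outline
im=a["img"].copy();t=(.5397,.0516,.072);c,s_=np.cos(t[2]),np.sin(t[2])
for pts,z in(([(-82,-91),(82,-91),(82,5),(-82,5)],.036),([(-84,-95),(84,-95),(84,200),(-84,200)],.044)):
  q=np.array([px(a,(t[0]+(c*x-s_*y)/1e3,t[1]+(s_*x+c*y)/1e3,z)) for x,y in pts]).astype(int)
  cv2.polylines(im,[q],True,(255,0,0) if z<.04 else (0,255,0),1)
cv2.imwrite("pics/wrist2.png",im[:,:,::-1])
```

```text
5.45 [0.5417 0.0092 0.1386] [ 3.1413 -0.0001 -1.4977] 0.04611526663259588
w media_box 0.68 [272.2, 220.7] [0.5397 0.0508 0.    ]
w lid_grip 0.73 [140.0, 239.1] [0.536  0.1304 0.053 ]
s media_box 0.73 [461.0, 336.2] [0.505  0.1326 0.    ]
s media_box 0.57 [416.8, 334.0] [0.5381 0.0449 0.    ]
```

View pics/wrist2.png

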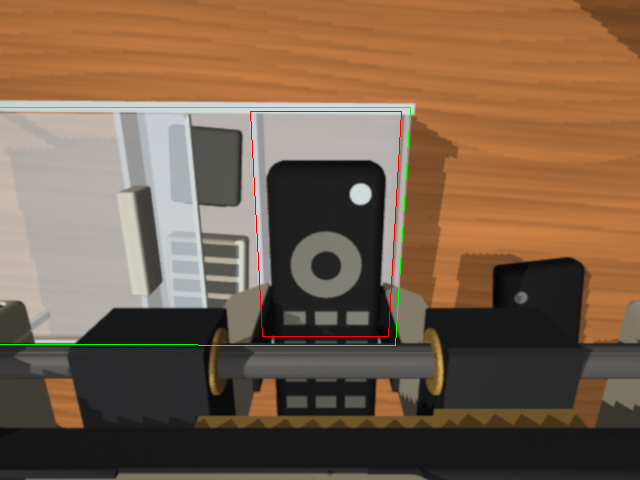

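The wrist picture shows the remote, held buttons up, above the compartment. The overlay fits within about 3 px: the runner end is at (414,103) where I drew (411,108). I zoom in once on the corners, since the fingers have only about 6 mm of clearance each side.

Run:
```python
from h import *
im=cv2.imread("pics/wrist2.png")
a=cv2.resize(im[95:155,230:430],(800,240),interpolation=2); b=cv2.resize(im[280:355,230:430],(800,300),interpolation=2)
cv2.imwrite("pics/z.png",np.vstack([a,b]))
```

```text
(no output)
```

View pics/z.png

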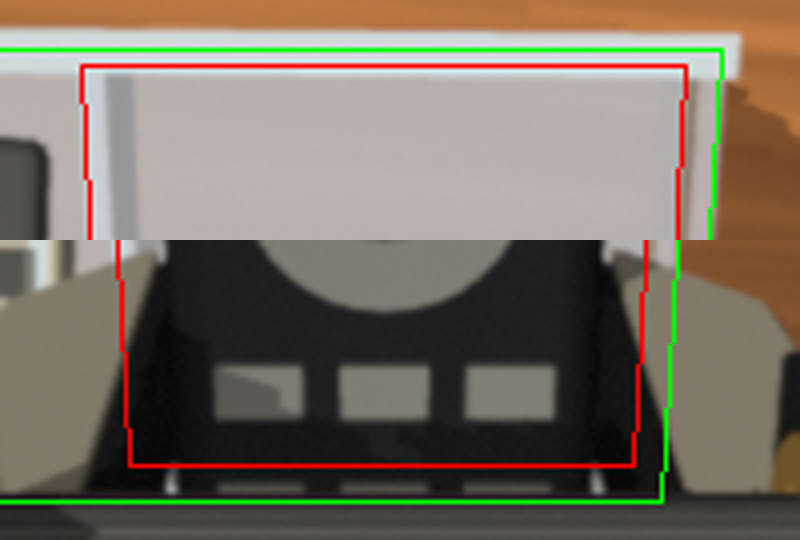

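The zoom shows the divider edge at (256,115) and the wall's inner edge at (402,115). The opening is therefore centred about 2 mm further towards -y than my fit, so I correct for that and lower in stages.

Call:
carry_out(translation=[[0.0026,-0.0008,0.015],[0,0,0.03],[0,0,0.025],[0,0,0.014],[0,0,0.008],[0,0,0.008],[0,0,0.008],[0,0,0]], turn=[[0,0,0],[0,0,0],[0,0,0],[0,0,0],[0,0,0],[0,0,0],[0,0,0],[0,0,0]], gripper=[1,1,1,1,1,1,1,1])

```text
time: 6.55
tool_pos: [0.5425, 0.0063, 0.0301]
tool_rot: [3.141, 0.0, -1.499]
contact_force: [0.1, 1.0, -1.3]
opening: 0.0459
```

Call:
carry_out(translation=[[0,0,0.006],[0,0,0.005],[0,0,0.003],[0,0,0.002],[0,0,0]], turn=[[0,0,0],[0,0,0],[0,0,0],[0,0,0],[0,0,0]], gripper=[1,1,1,1,1])

```text
time: 7.05
tool_pos: [0.5428, 0.0064, 0.0145]
tool_rot: [3.141, -0.0, -1.499]
contact_force: [0.5, -0.7, -1.7]
opening: 0.046
```

Call:
carry_out(translation=[[0,0,0.0015],[0,0,0.001],[0,0,0]], turn=[[0,0,0],[0,0,0],[0,0,0]], gripper=[1,1,1])

```text
time: 7.35
tool_pos: [0.5431, 0.0064, 0.0139]
tool_rot: [-3.14, -0.0, -1.499]
contact_force: [-4.3, 0.7, 12.3]
opening: 0.0461
```

The remote touches the floor (+12 N). I release by opening only slightly, then rise.

Call:
carry_out(translation=[[0,0,0],[0,0,0],[0,0,0],[0,0,0]], turn=[[0,0,0],[0,0,0],[0,0,0],[0,0,0]], gripper=[-0.1,-0.1,-0.1,-0.1])

```text
time: 7.75
tool_pos: [0.5429, 0.0064, 0.0121]
tool_rot: [3.141, -0.0, -1.499]
contact_force: [0.2, 0.4, -0.2]
opening: 0.0505
```

Call:
carry_out(translation=[[0,0,-0.006],[0,0,-0.015],[0,0,-0.03],[0,0,-0.04],[0,0,-0.04],[0,0,-0.02],[0,0,0]], turn=[[0,0,0],[0,0,0],[0,0,0],[0,0,0],[0,0,0],[0,0,0],[0,0,0]], gripper=[-0.1,-0.1,-0.1,-0.1,-0.1,-0.1,-0.1])

```text
time: 8.45
tool_pos: [0.5447, 0.0062, 0.167]
tool_rot: [-3.134, -0.002, -1.499]
contact_force: [-0.0, -0.3, -0.0]
opening: 0.0505
```

Run:
```python
from h import *
np.set_printoptions(precision=4,suppress=True)
s=robot.observe();print(s["time"],s["tool_pos"],s["tool_rot"],s["opening"],s["contact_force"])
a=read_camera("wrist");b=read_camera("scene");c=read_camera("side")
for p,n in((a,"w"),(b,"s"),(c,"d")):
  for nm,z in(("short_mid",.016),("lid_grip",.053)):
    for d in nets.tip_of(p,nm)[:4]: print(n,nm,round(d["score"],2),d["pixel"],at(p,d["pixel"],z))
im=np.hstack([a["img"][:, :][:,:,::-1][60:480,0:480],cv2.resize(c["img"][270:450,40:270][:,:,::-1],(320,420))])
cv2.imwrite("pics/placed.png",im)
```

```text
8.45 [0.5447 0.0062 0.167 ] [-3.1345 -0.0015 -1.4989] 0.05053756149051537 [-0.0014 -0.2873 -0.0163]
w short_mid 0.77 [325.7, 222.2] [0.5422 0.0052 0.016 ]
w lid_grip 0.85 [155.0, 230.3] [0.5373 0.1294 0.053 ]
s short_mid 0.93 [401.0, 325.3] [0.5413 0.0088 0.016 ]
s short_mid 0.86 [156.4, 249.9] [ 0.5787 -0.5907  0.016 ]
s short_mid 0.84 [303.7, 188.9] [ 0.2537 -0.3573  0.016 ]
s lid_grip 0.61 [461.6, 335.7] [0.538  0.1341 0.053 ]
d short_mid 0.9 [196.0, 325.9] [0.5375 0.0034 0.016 ]
d short_mid 0.6 [318.2, 187.0] [ 0.5818 -0.5757  0.016 ]
d lid_grip 0.65 [145.8, 358.0] [0.5346 0.1369 0.053 ]
```

View pics/placed.png

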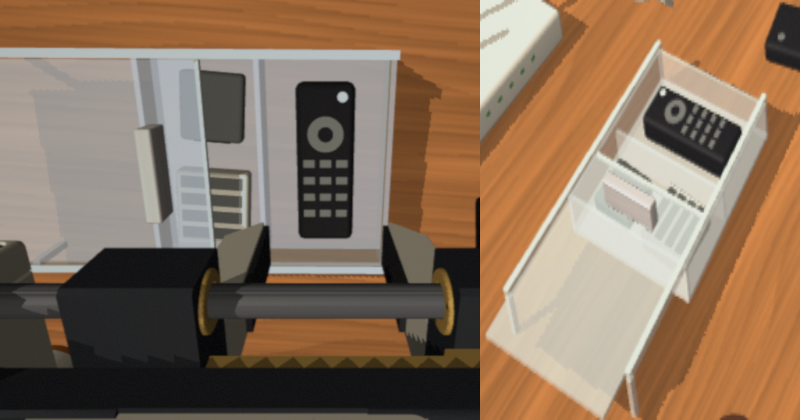

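The picture shows the remote lying flat and buttons up in the compartment at (325,160), clear of the walls. The lid is still open, with its grip at (152,172). The cameras put the grip at about (0.537,0.132), so I go over it and pinch.

Call:
carry_out(translation=[[-0.03,0,0],[-0.048,-0.001,0],[-0.048,0,0],[0,0,0.03],[0,0,0.04],[0,0,0.03],[0,0,0.014],[0,0,0.004],[0,0,0]], turn=[[0,0,0],[0,0,0],[0,0,0],[0,0,0],[0,0,0],[0,0,0],[0,0,0],[0,0,0],[0,0,0]], gripper=[-0.5,-0.5,-0.5,-0.5,-0.5,-0.5,-0.5,-0.5,-0.5], squeeze=8)

```text
time: 9.8
tool_pos: [0.5347, 0.132, 0.0448]
tool_rot: [3.141, -0.0, -1.499]
contact_force: [-0.2, 0.3, -0.2]
opening: 0.0687
```

Call:
carry_out(translation=[[0,0,0],[0,0,0],[0,0,0],[0,0,0],[0,0,0],[0,0,0],[0,0,0],[0,0,0]], turn=[[0,0,0],[0,0,0],[0,0,0],[0,0,0],[0,0,0],[0,0,0],[0,0,0],[0,0,0]], gripper=[1,1,1,1,1,1,1,1])

```text
time: 10.6
tool_pos: [0.5348, 0.132, 0.0452]
tool_rot: [3.142, -0.0, -1.499]
contact_force: [-0.2, -0.1, 0.9]
opening: 0.0118
```

Pinched (opening 11.8 mm). I sweep the lid towards shut.

Call:
carry_out(translation=[[0.008,0,0],[0.014,0,0],[0.016,0,0],[0.016,0,0],[0.016,0,0],[0.016,0,0],[0.016,0,0],[0.015,0,0],[0.01,0,0],[0.003,0,0]], turn=[[0,0,0],[0,0,0],[0,0,0],[0,0,0],[0,0,0],[0,0,0],[0,0,0],[0,0,0],[0,0,0],[0,0,0]], gripper=[1,1,1,1,1,1,1,1,1,1])

```text
time: 11.6
tool_pos: [0.5435, 0.0008, 0.0451]
tool_rot: [3.14, -0.0, -1.5]
contact_force: [-5.5, 1.3, 4.5]
opening: 0.0119
```

Call:
carry_out(translation=[[0.003,0,0],[0.003,0,0],[0.003,0,0],[0.002,0,0],[0,0,0]], turn=[[0,0,0],[0,0,0],[0,0,0],[0,0,0],[0,0,0]], gripper=[1,1,1,1,1])

```text
time: 12.1
tool_pos: [0.5442, -0.0094, 0.0451]
tool_rot: [3.14, -0.0, -1.499]
contact_force: [-5.4, -1.0, 2.9]
opening: 0.0119
```

No end stop felt yet, so I creep on.

Call:
carry_out(translation=[[0.002,0,0],[0.002,0,0],[0.002,0,0],[0,0,0]], turn=[[0,0,0],[0,0,0],[0,0,0],[0,0,0]], gripper=[1,1,1,1])

```text
time: 12.5
tool_pos: [0.5444, -0.0119, 0.0451]
tool_rot: [3.14, 0.004, -1.499]
contact_force: [-4.3, 15.9, 5.8]
opening: 0.0169
```

The end stop is felt (16 N, motion stalled at y -0.012). I let go and rise.

Call:
carry_out(translation=[[-0.003,0,0],[0,0,0],[0,0,0],[0,0,0],[0,0,-0.02],[0,0,-0.04],[0,0,-0.05],[0,0,-0.05],[0,0,-0.03],[0,0,0]], turn=[[0,0,0],[0,0,0],[0,0,0],[0,0,0],[0,0,0],[0,0,0],[0,0,0],[0,0,0],[0,0,0],[0,0,0]], gripper=[1,0.3,0.3,0.3,0.3,0.3,0.3,0.3,0.3,0.3])

```text
time: 13.5
tool_pos: [0.5478, -0.0124, 0.2405]
tool_rot: [-3.131, -0.003, -1.499]
contact_force: [1.0, 0.0, 0.1]
opening: 0.0323
```

Run:
```python
from h import *
np.set_printoptions(precision=4,suppress=True)
s=robot.observe();print(s["time"],s["tool_pos"],s["opening"],s["contact_force"])
a=read_camera("wrist");c=read_camera("side")
for p,n in((a,"w"),(c,"d")):
  for nm,z in(("short_mid",.016),("lid_grip",.053),("media_box",0)):
    for d in nets.tip_of(p,nm)[:2]: print(n,nm,round(d["score"],2),d["pixel"],at(p,d["pixel"],z))
cv2.imwrite("pics/shut.png",np.hstack([a["img"][60:480,0:480],cv2.resize(c["img"][270:450,40:270],(320,420))])[:,:,::-1])
```

```text
13.5 [ 0.5478 -0.0124  0.2405] 0.03228124676575856 [0.9873 0.0178 0.1235]
w lid_grip 0.82 [323.3, 211.5] [ 0.546  -0.0114  0.053 ]
w media_box 0.66 [264.0, 199.2] [0.5421 0.0503 0.    ]
d short_mid 0.68 [320.3, 187.8] [ 0.575  -0.5744  0.016 ]
d lid_grip 0.85 [192.6, 308.1] [ 0.5439 -0.0017  0.053 ]
d media_box 0.68 [176.2, 348.4] [0.5449 0.0555 0.    ]
```

View pics/shut.png

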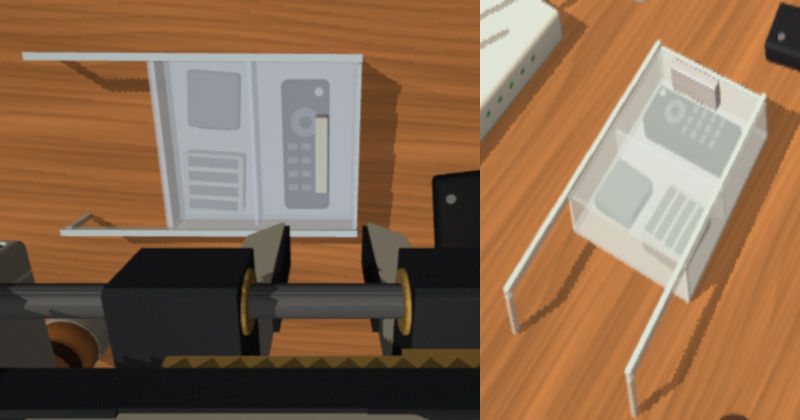

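The picture shows the lid covering the whole box, with its grip at (321,153) and the remote flat beneath it. The gripper is clear and free.

```bash
python3 -c "
from cell import robot
print(robot.hand_in())"
```

```text
the job is handed in; nothing more can be done
None
```

I packed the short black remote in the empty compartment, shut the lid and handed the job in at about 13.6 s. `hand_in` gave no verdict.

- **Remote:** I set it down until I felt the floor (about 12 N), then released it by opening the gripper only slightly. The pictures showed it lying flat, buttons up and clear of the walls, with the lid still about 0.14 m open.
- **Lid:** I pinched the metal grip and swept the lid until it stalled against the end stop (about 16 N). Then I let go and raised the gripper about 0.2 m clear, where it touches nothing.
- **Final check, wrist camera:** It put the grip at about box y -62 mm, against -60 mm for fully shut, and showed the remote flat under the lid.
- **Disagreement:** The side camera put the grip about 10 mm less far shut in world y, though only about 3 mm off against its own box estimate. I relied on the wrist camera and the end-stop contact. My first box fit was also about 2 mm off in y, and I corrected it before lowering the remote.

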